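Nest the keyed ice-bowl set

TASK

Pack the ice-bowl set together where the large blue bowl stands: nest the medium white bowl in the blue one and the small orange cup in the white one, each standing fully down on the floor of the vessel around it, with its strap lying in the notch between the two ears on the next bowl's rim (yellow strap in the yellow notch, red strap in the red notch). Set them down gently, do not drop them, and leave everything else on the bench alone.

Things in the scene. Friction and masses are not known exactly. Their poses are not given: they have to be found in the camera images.
- large: large blue open ice bowl, loose, about 0.8 kg. Rim 228 mm across, 70 mm tall, walls 8 mm, inner floor 8 mm above the underside; outer radius 54 mm at the foot, 98 at 26 mm up, 114 at the rim. Origin: centre of the underside, z up, x towards its notch, made by two yellow ears on the rim
- medium: medium white open bowl, about 0.12 kg. Rim 144 mm across, 70 mm tall, walls 8 mm, inner floor 8 mm up; outer radius 43 mm at the foot, 70 at 26 mm up, 72 at the rim. Origin: centre of the underside, z up. Yellow strap on the rim at +x, two red ears on the rim at -x; the rim at +y and -y is bare and can be pinched across the wall. Seated, its underside is 8 mm above the large bowl's
- small: small orange cup, about 0.09 kg. Rim 62 mm across, foot 56 mm, 70 mm tall, walls 8 mm. Origin: centre of the underside, z up. Red strap on the rim at +x; can be gripped across the outside at +y and -y, or pinched across the wall there. Seated, its underside is 8 mm above the medium bowl's and its x points half a turn from the medium bowl's x
- large_notch (a point): middle of the notch between the yellow ears, at rim height: 110 mm along +x from the large bowl's axis, 70 mm above its underside. Ears 16 mm high, leaning apart: notch 20 mm wide at the rim, 29 mm at the top
- medium_strap (a point): the part of the yellow strap that belongs in the large bowl's notch: 110 mm along +x from the medium bowl's axis, 67 mm above its underside. The strap is flat and level, 10 mm wide, 6 mm thick (64 to 70 mm above the underside), and ends 130 mm from the axis. Seated, it lies 2 mm clear of the large rim
- medium_notch (a point): middle of the notch between the red ears, at rim height: 68 mm along -x from the medium bowl's axis (across from its strap), 70 mm above its underside. Ears 16 mm high, leaning apart: notch 20 mm wide at the rim, 29 mm at the top
- small_strap (a point): the part of the red strap that belongs in the medium bowl's notch: 68 mm along +x from the small cup's axis, 67 mm above its underside. The strap is flat and level, 10 mm wide, 6 mm thick (64 to 70 mm above the underside), and ends 84 mm from the axis. Seated, it lies 2 mm clear of the medium rim
- dish: small plain steel dish (84 mm across, 28 mm tall), a bystander to be left alone. Origin: middle of its underside
- amber: amber glass bottle with white cap (64 mm across, 130 mm tall), a bystander to be left alone. Origin: middle of its underside
- jar: jar with blue cap (60 mm across, 75 mm tall), a bystander to be left alone. Origin: middle of its underside
- marker: green marker pen lying on the bench (14 mm thick, about 130 mm long), a bystander to be left alone. Origin: underneath its middle; lies along its x
Not all that is in view belongs to the job. What is meant by the small is not black, and is the smaller of those in its own colour. Several things have the shape of the large; the one meant has the colours described above.

How it is judged:
By the outcome, as a careful person would: the job done as asked, in the order asked, and still so for the second after the job is handed in, with the robot touching nothing.
It also fails if it takes over 61 s, if anything falls off the work surface, if the arm or the gripper's body presses on something with over 40 N, if the wrist force passes 120 N, or if a joint passes its speed limit or range.

ROBOT

A 6-joint arm with a two-finger parallel gripper is mounted at the origin on the work surface. World frame = base frame: x ahead of the robot, y to its left, z up, the work surface at z = 0. Lengths are in m, angles in rad, forces in N, time in s.
With the tool pointing down it reaches from about 0.35 to 0.975 m from the base axis. Payload 4.9 kg.
Tool frame: the origin (TCP) lies midway between the tips of the shut fingers; the grasp point (between the pads) lies 19 mm behind it; z points along the fingers, y is the line along which they close (so a half turn about z gives the same grasp; the last joint's range is limited). The gripper opens to 85 mm and grips with 20 to 120 N. Pads are 22 mm wide; open, the fingers measure 114 mm over their backs; the gripper's body (76 mm by 85 mm) begins 54 mm behind the grasp point. The pads swing forward as they close: fully open they stand 13 mm farther back than shut.
Start: joints at [-1.362, 0.053, 1.613, -0, 1.476, -0.119], TCP at [0.201, -0.592, 0.231] pointing down, gripper open.
Joint ranges: [-3.01, 3.01], [-1.01, 2.22], [0.06, 2.58], [-1.02, 4.17], [0.09, 2.62], [-3.14, 3.14]. Speed limits (rad/s): [2.57, 2.57, 3.14, 3.14, 3.14, 3.14].

INTERFACE

Orientations are given as a unit quaternion [w, x, y, z].
In Python, from plant import manip gives the robot as it stands.
- The arm moves only by the tool move_arm, never from a script. Its argument "increments" is one flat list of numbers, 5 for each row, row after row: the shift along the tool's x, y, z in mm, then the turn about the tool's z in rad, then the opening, from 0 (shut) to 1 (fully open). In form: [tx, ty, tz, spin, jaw, tx, ty, tz, spin, jaw, ...]. A call has 1 to 8 rows; each row shifts and turns the commanded pose from where the row before left it, along the tool's axes as they then stand; what a row does not reach is not made up. A row lasts 1/12 s, in which the tool goes at most 41.7 mm and 7.16 degrees, less where a joint would pass 70% of its speed; a pose out of reach is approached as far as the arm can. A call with a gripper value outside its range is refused whole. The fingers move at their own pace and stop on an object; the grip force is fixed at half the most. Time passes only in rows, so rows that do not move let the fingers close. It gives the time, the measured TCP pose, the force, the opening and the grip force at its end, in the units of the state.
- manip.state(): the state, without advancing time (a new reading comes with each control period).
- manip.grab_frame(name): name is "scene" or "top" or "wrist"; returns a dict with "image" (384x512x3 uint8, blue, green, red), "fov_y" (degrees; the focal length in pixels is half the picture's height over the tangent of half this angle, whatever the lens; pixels are square), "cx", "cy" (the principal point, pixels), "eye" and "rotation" of the camera in the world; the wrist camera has in their place "T_tool_cam" (4x4, takes a point from camera to tool coordinates, whose origin is the TCP and whose axes are the flange's). Camera axes: x right, y down, z forward; pixel columns grow to the right and rows downward; lengths in m; the calibration is good to about 2 mm. A picture is of the moment at which its call begins: read the wrist's pose just before it. There is no depth.
- manip.job_done(): hands the job in; it is judged then, once.
The state is a dict: "time": time; "joint_pos": joint angles; "joint_vel": joint speeds; "joint_efforts": joint torques, N m; "tool_pos": TCP position; "tool_rot": TCP orientation; "contact_force": force on the tool from outside, world axes, zero at the start; "ft_torque": the same for the moment, N m; "gripper_width": opening from 0.0 (shut) to 1.0 (fully open); "grasp_force": force on a finger pad.
Only numpy, scipy, OpenCV 4.12 (cv2) and the standard library are available. Lean on these libraries where they do the work, as an engineer would, in place of code of your own. Each camera call takes 0.05 s, during which the arm holds its last target. There are 200 camera calls.

## Working session

There is one attempt and no reset: what is moved stays moved. The work goes in short steps, Python scripts to look and compute and a tool call to move; the robot and the scene stay as the last step left them, time stands still between calls to the robot, and variables do not carry over. Pictures are saved under pics/ and viewed, at most 10 in all, crops included, and the job is handed in when it is done.

Besides the shell and the picture viewer there is one more tool, called after "Request:" as a command line: name --argument value ..., lists and objects as JSON in quotes. move_arm: Moves the arm, as the interface text tells. Its arguments: {"type":"object","properties":{"increments":{"type":"array"}},"required":["increments"]}

```bash
mkdir -p pics
cat > h.py <<'E'
import numpy as np, cv2, json, pickle
from plant import manip
def grab(n):
    s=manip.state(); f=manip.grab_frame(n); f['state']=s
    f['f']=f['image'].shape[0]/2/np.tan(np.radians(f['fov_y'])/2)
    return f
def pose(f):
    if 'eye' in f: return np.array(f['rotation']).reshape(3,3),np.array(f['eye'])
    from scipy.spatial.transform import Rotation as R
    T=np.array(f['T_tool_cam']); w,x,y,z=f['state']['tool_rot']; Rt=R.from_quat([x,y,z,w]).as_matrix()
    return Rt@T[:3,:3], Rt@T[:3,3]+np.array(f['state']['tool_pos'])
def ray(f,uv,z):
    Rm,e=pose(f); uv=np.atleast_2d(np.array(uv,float))
    d=np.c_[(uv[:,0]-f['cx'])/f['f'],(uv[:,1]-f['cy'])/f['f'],np.ones(len(uv))]@Rm.T
    return e+d*((z-e[2])/d[:,2])[:,None]
def proj(f,p):
    Rm,e=pose(f); q=(np.atleast_2d(p)-e)@Rm; return np.c_[q[:,0]/q[:,2]*f['f']+f['cx'],q[:,1]/q[:,2]*f['f']+f['cy']]
E
python3 - <<'E'
from h import *
for n in ['scene','top']:
    f=grab(n); cv2.imwrite(f'pics/{n}0.png',f['image']); pickle.dump(f,open(n+'0.pkl','wb'))
    print(n,f['fov_y'],f['cx'],f['cy'],np.round(pose(f)[1],3),np.round(pose(f)[0],3).tolist(),f.keys())
print(manip.state())
a=cv2.imread('pics/scene0.png');b=cv2.imread('pics/top0.png')
E
```

```text
Traceback (most recent call last):
  File "h.py", line 8, in pose
    if 'eye' in f: return np.array(f['rotation']).reshape(3,3),np.array(f['eye'])
                          ~~~~~~~~~~~~~~~~~~~~~~~~~~~~~~~^^^^^
ValueError: cannot reshape array of size 4 into shape (3,3)
```

View pics/scene0.png

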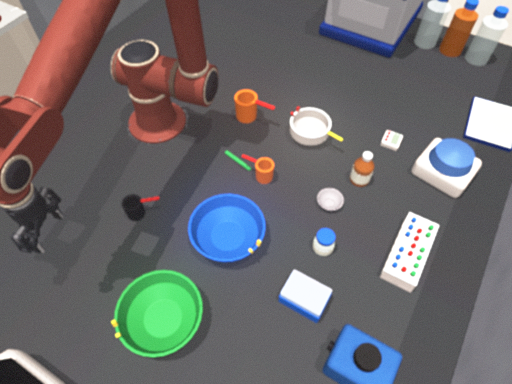

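The scene shows two orange cups, at (246,105) (bigger) and (264,170) (smaller), plus a black cup at (133,207). The white bowl is at (311,126), the blue bowl at (228,228) and a green look-alike at (158,312).

```bash
python3 - <<'E'
s=open('h.py').read()
s=s.replace("np.array(f['rotation']).reshape(3,3)","q2m(f['rotation'])").replace("def grab(","from scipy.spatial.transform import Rotation as R\ndef q2m(q): return R.from_quat([q[1],q[2],q[3],q[0]]).as_matrix()\ndef grab(",1)
open('h.py','w').write(s)
E
python3 - <<'E'
from h import *
for n in ['scene','top']:
    f=grab(n); cv2.imwrite(f'pics/{n}1.png',f['image']); pickle.dump(f,open(n+'0.pkl','wb'))
    print(n,f['fov_y'],f['cx'],f['cy'],np.round(pose(f)[1],3),np.round(pose(f)[0],3).tolist())
print(manip.state())
E
```

```text
scene 50.29633959320277 249.5537433175093 191.31681351410347 [ 0.871 -0.744  1.115] [[0.856, 0.423, -0.299], [0.518, -0.708, 0.48], [-0.009, -0.566, -0.825]]
top 46.99650951796385 250.69929922257487 195.2307902420459 [ 0.274 -0.13   1.181] [[-0.067, -0.977, 0.202], [-0.998, 0.066, -0.011], [-0.002, -0.203, -0.979]]
{'time': 0.15, 'joint_pos': array([-1.36200743e+00,  5.31880431e-02,  1.61397349e+00,  3.59537983e-06,
        1.47601020e+00, -1.18978638e-01]), 'joint_vel': array([-7.38462223e-04, -2.83220119e-03, -4.61690265e-03, -7.62577254e-05,
        1.13719856e-03, -8.89715046e-04]), 'joint_efforts': array([ 3.11831900e-04, -3.94243562e+01, -3.70722878e+01, -1.51684685e-04,
        4.72035739e-03,  8.02352361e-06]), 'tool_pos': array([ 0.20111882, -0.59124307,  0.23035914]), 'tool_rot': array([-7.88822256e-04,  9.86600805e-01,  1.63150936e-01, -3.36547021e-05]), 'contact_force': array([-1.05207526, -0.54219555,  0.73037346]), 'ft_torque': array([ 0.03107484, -0.00446236, -0.00797184]), 'grasp_force': 0.0, 'gripper_width': 0.999646267648176}
```

View pics/top1.png

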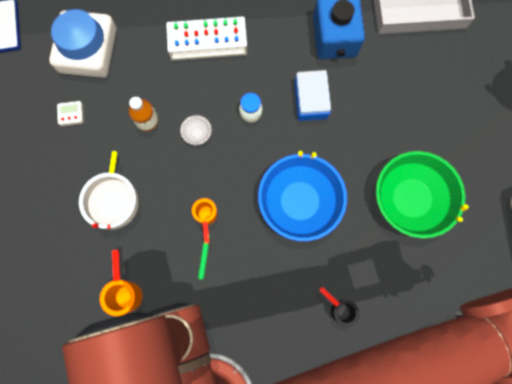

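Top view: white bowl (108,201) with its strap at (113,160) and red ears at (95,226) and (109,227). Small orange cup candidates are (204,210) and the bigger (121,297); black (343,312) is excluded. The cup at (204,210) fits because it is the smaller of the two orange ones. The blue bowl with yellow ears is at (302,197). Next I'll measure these and confirm in a crop.

```bash
cat >> h.py <<'E'
from scipy.optimize import least_squares
HS={'blue':((100,120,60),(125,255,255)),'white':((0,0,150),(179,60,255)),'orange':((8,150,120),(22,255,255)),
 'yellow':((24,120,120),(35,255,255)),'red':((0,150,100),(5,255,255)),'red2':((174,150,100),(179,255,255))}
def mask(f,c):
    h=cv2.cvtColor(f['image'],cv2.COLOR_BGR2HSV); m=cv2.inRange(h,*map(np.array,HS[c]))
    if c=='red': m|=cv2.inRange(h,*map(np.array,HS['red2']))
    return m
def blobs(f,c,near,r,amin=4):
    n,l,s,ce=cv2.connectedComponentsWithStats(mask(f,c))
    return [(ce[i],s[i,4],l==i) for i in range(1,n) if s[i,4]>=amin and np.hypot(*(ce[i]-near))<r]
def rim(f,m,rad,z=.07,fix=True):
    c=max(cv2.findContours(m.astype(np.uint8),cv2.RETR_EXTERNAL,cv2.CHAIN_APPROX_NONE)[0],key=cv2.contourArea)
    p=ray(f,c[:,0,:],z)[:,:2]; e=pose(f)[1][:2]; c0=p.mean(0); d=(c0-e)/np.hypot(*(c0-e))
    k=(p-c0)@d>0.0
    if 0: k[:]=True
    s=least_squares(lambda q:np.hypot(*(p[k]-q[:2]).T)-(rad if fix else q[2]),[*c0,rad],loss='soft_l1',f_scale=.002)
    return s.x[:3],np.sqrt(np.mean(s.fun**2))
E
python3 - <<'E'
from h import *
t=pickle.load(open('top0.pkl','rb'));s=pickle.load(open('scene0.pkl','rb'))
G={'top':(t,dict(blue=(302,197),white=(108,201),orange=(204,210))),'scene':(s,dict(blue=(228,228),white=(311,126),orange=(264,170)))}
for n,(f,g) in G.items():
    for c,rad in [('blue',.114),('white',.072),('orange',.031)]:
        b=max(blobs(f,c,g[c],25),key=lambda x:x[1]); print(n,c,b[1],rim(f,b[2],rad),rim(f,b[2],rad,fix=False)[0][2])
    for c,a,r in [('yellow','blue',60),('yellow','white',60),('red','white',40),('red','orange',40)]:
        for q in blobs(f,c,g[a],r): print(n,a,c,q[0].round(1),q[1],ray(f,q[0],.075 if (c,a) in[('yellow','blue'),('red','white')] else .067).round(4)[0,:2])
    for c in ['orange']:
        for q in blobs(f,c,(250,190),300,50): print('cand',c,q[0].round(),q[1])
im=np.hstack([cv2.resize(t['image'][110:310,60:260],(400,400),interpolation=2),cv2.resize(s['image'][80:280,200:400],(400,400),interpolation=2)])
cv2.imwrite('pics/crop.png',im)
E
```

```text
top blue 6251 (array([ 0.49185973, -0.27517745,  0.114     ]), np.float64(0.0031097911175653413)) 0.11506786642429048
top white 2596 (array([0.51694689, 0.22630439, 0.072     ]), np.float64(0.0017343406989652236)) 0.07224048634963362
top orange 496 (array([ 0.4741236 , -0.02002579,  0.031     ]), np.float64(0.0006830512274686914)) 0.031633046276710736
top blue yellow [300.  152.1] 22 [ 0.6082 -0.2794]
top blue yellow [313.7 153.9] 23 [ 0.601  -0.3145]
top white yellow [112.7 161.4] 141 [0.6185 0.211 ]
top white red [ 94.7 225.6] 20 [0.4506 0.2545]
top white red [108.5 227. ] 6 [0.4448 0.2198]
top orange red [205.4 231.6] 100 [ 0.4178 -0.0226]
cand orange [142. 112.] 319
cand orange [204. 210.] 496
cand orange [119. 297.] 1131
scene blue 4211 (array([ 0.49703649, -0.27441018,  0.114     ]), np.float64(0.0010307317829079945)) 0.11308239010685402
scene white 1304 (array([0.52245426, 0.22750559, 0.072     ]), np.float64(0.0029359872570839996)) 0.0718459306690273
scene orange 396 (array([ 0.47839916, -0.02137621,  0.031     ]), np.float64(0.0012089477637493744)) 0.030231917745461852
scene blue yellow [258.2 242.4] 9 [ 0.6064 -0.2769]
scene white yellow [335.  135.9] 64 [0.623  0.2116]
scene white red [297.4 107.8] 5 [0.4536 0.2588]
scene white red [291.5 113. ] 6 [0.4476 0.2251]
scene orange red [248.6 158. ] 54 [ 0.4197 -0.0222]
cand orange [458.  32.] 960
cand orange [246. 105.] 649
cand orange [264. 169.] 396
cand orange [363. 167.] 210
```

View pics/crop.png

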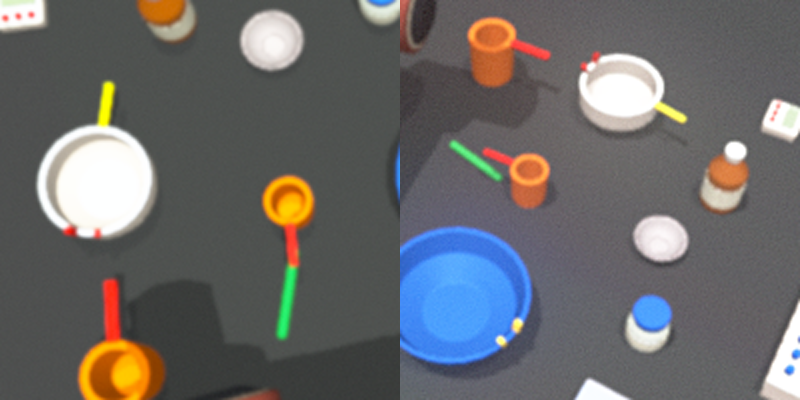

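The crop confirms it: the smaller orange cup with the red strap (left crop (288,202)), the white bowl, and the blue bowl with yellow ears. Next I'll look at each from the wrist camera, moving over the blue bowl first.

```bash
cat >> h.py <<'E'
def yaw(s): Rm=q2m(s['tool_rot']); return np.arctan2(Rm[1,0],Rm[0,0])
def plan(tp,ty,n,jaw=1,z=None):
    s=manip.state(); p=np.array(s['tool_pos']); y=yaw(s); d=np.array(tp)-p
    dy=(ty-y+np.pi)%(2*np.pi)-np.pi; out=[]
    for i in range(n):
        yi=y+dy*i/n; Rz=np.array([[np.cos(yi),np.sin(yi),0],[np.sin(yi),-np.cos(yi),0],[0,0,-1]])
        out.append([*(np.round(Rz.T@d/n*1000,1)),round(-dy/n,3),jaw])
    print('plan pos',p.round(4),'yaw',round(y,3),'d',(d*1000).round(1),'F',np.round(s['contact_force'],1),'t',s['time'],'q',np.round(s['joint_pos'],2)); 
    for r in out: print([float(v) for v in r])
E
python3 -c "
from h import *
plan([.42,-.275,.33],-.17,12)"
```

```text
plan pos [ 0.2011 -0.5912  0.2304] yaw 0.328 d [218.9 316.2  99.6] F [-1.1 -0.5  0.7] t 0.15 q [-1.36  0.05  1.61  0.    1.48 -0.12]
[25.8, -19.1, -8.3, 0.041, 1.0]
[24.9, -20.1, -8.3, 0.041, 1.0]
[24.1, -21.1, -8.3, 0.041, 1.0]
[23.2, -22.1, -8.3, 0.041, 1.0]
[22.2, -23.1, -8.3, 0.041, 1.0]
[21.3, -24.0, -8.3, 0.041, 1.0]
[20.3, -24.8, -8.3, 0.041, 1.0]
[19.2, -25.7, -8.3, 0.041, 1.0]
[18.1, -26.4, -8.3, 0.041, 1.0]
[17.0, -27.2, -8.3, 0.041, 1.0]
[15.9, -27.8, -8.3, 0.041, 1.0]
[14.7, -28.5, -8.3, 0.041, 1.0]
```

Request:
move_arm --increments '[26,-19,-8,0.041,1,25,-20,-8,0.041,1,24,-21,-8,0.041,1,23,-22,-8,0.041,1,22,-23,-8,0.041,1,21,-24,-8,0.041,1,20,-25,-8,0.041,1,19,-26,-8,0.041,1]'

```text
time: 0.82
tool_pos: [0.3464, -0.3792, 0.2953]
tool_rot: [-0.0, 1.0, -0.001, -0.0]
contact_force: [0.5, -0.7, 0.1]
gripper_width: 0.997
grasp_force: 0.0
```

Request:
move_arm --increments '[18,-26,-9,0.041,1,17,-27,-9,0.041,1,16,-28,-9,0.041,1,15,-28,-9,0.041,1,0,0,0,0,1,0,0,0,0,1]'

```text
time: 1.32
tool_pos: [0.4193, -0.2749, 0.3318]
tool_rot: [0.0, 0.997, -0.08, 0.0]
contact_force: [-0.8, -0.5, 0.3]
gripper_width: 1.001
grasp_force: 0.0
```

```bash
python3 -c "
from h import *
f=grab('wrist'); pickle.dump(f,open('w1.pkl','wb')); cv2.imwrite('pics/w1.png',f['image'])
print(f['fov_y'],np.round(f['T_tool_cam'],3).tolist(),f['state']['joint_vel'].round(3)); print(proj(f,[[.4945,-.275,.07],[.605,-.296,.07]]))
plan([.45,.22,.33],-.15,12)
"
```

```text
65.77022110710172 [[-0.0, -0.949, -0.314, 0.08], [1.0, -0.0, -0.0, 0.0], [-0.0, -0.314, 0.949, -0.143], [0.0, 0.0, 0.0, 1.0]] [-0.044  0.012  0.02  -0.012 -0.003 -0.009]
[[244.30585147 100.75903302]
 [245.90964668   1.12045013]]
plan pos [ 0.4186 -0.2756  0.3311] yaw -0.163 d [ 31.4 495.6  -1.1] F [ 0.3 -0.1 -0. ] t 1.3667 q [-0.73 -0.29  1.76 -0.    1.67  1.  ]
[-4.1, -41.2, 0.1, -0.001, 1.0]
[-4.1, -41.2, 0.1, -0.001, 1.0]
[-4.0, -41.2, 0.1, -0.001, 1.0]
[-4.0, -41.2, 0.1, -0.001, 1.0]
[-3.9, -41.2, 0.1, -0.001, 1.0]
[-3.9, -41.2, 0.1, -0.001, 1.0]
[-3.8, -41.2, 0.1, -0.001, 1.0]
[-3.8, -41.2, 0.1, -0.001, 1.0]
[-3.8, -41.2, 0.1, -0.001, 1.0]
[-3.7, -41.2, 0.1, -0.001, 1.0]
[-3.7, -41.2, 0.1, -0.001, 1.0]
[-3.6, -41.2, 0.1, -0.001, 1.0]
```

View pics/w1.png

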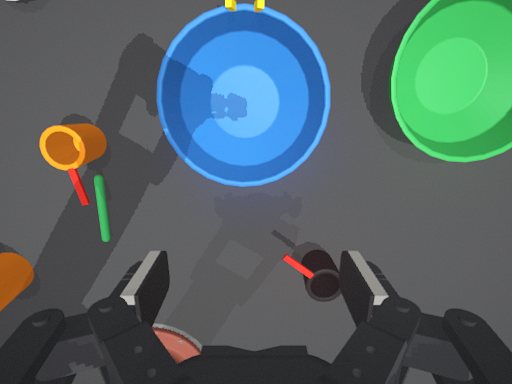

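Wrist view: blue rim circle centred near (244,97), yellow ears at (230,3) and (260,4), small cup at (62,147). Moving on over the white bowl while computing from this frame.

Request:
move_arm --increments '[-4,-41,0,0,1,-4,-41,0,0,1,-4,-41,0,0,1,-4,-41,0,0,1,-4,-41,0,0,1,-4,-41,0,0,1,-4,-41,0,0,1,-4,-41,0,0,1]'

```text
time: 2.03
tool_pos: [0.4402, 0.0535, 0.3305]
tool_rot: [0.0, 0.997, -0.083, -0.0]
contact_force: [1.4, -0.1, -0.6]
gripper_width: 1.001
grasp_force: 0.0
```

Request:
move_arm --increments '[-4,-41,0,0,1,-4,-41,0,0,1,-4,-41,0,0,1,-4,-41,0,0,1,0,0,0,0,1,0,0,0,0,1]'

```text
time: 2.53
tool_pos: [0.4516, 0.2179, 0.3299]
tool_rot: [0.001, 0.997, -0.081, -0.001]
contact_force: [0.4, -0.9, 0.2]
gripper_width: 0.996
grasp_force: 0.0
```

```bash
python3 -c "
from h import *
f=pickle.load(open('w1.pkl','rb'))
b=max(blobs(f,'blue',(244,97),40),key=lambda x:x[1])
print('large',b[1],rim(f,b[2],.114),rim(f,b[2],.114,fix=False)[0])
for q in blobs(f,'yellow',(244,5),40): print(q[0],q[1],ray(f,q[0],.078))
b=max(blobs(f,'orange',(70,147),30),key=lambda x:x[1]);print('small',rim(f,b[2],.031),rim(f,b[2],.031,fix=False)[0])
for q in blobs(f,'red',(78,185),40,20): print(q[0],q[1],ray(f,q[0],.067))
f=grab('wrist'); pickle.dump(f,open('w2.pkl','wb')); cv2.imwrite('pics/w2.png',f['image'])
g=proj(f,[[.5197,.2269,.07]])[0];print(g)
for b in blobs(f,'white',g,60,1000): print('med',b[1],rim(f,b[2],.072),rim(f,b[2],.072,fix=False)[0])
for c in ['yellow','red']:
  for q in blobs(f,c,g,180): print(c,q[0],q[1],ray(f,q[0],.067 if c=='yellow' else .078))
print(f['state']['joint_vel'].round(3),f['state']['tool_pos'])
"
```

```text
large 24995 (array([ 0.49158691, -0.27455138,  0.114     ]), np.float64(0.0019522462524723524)) [ 0.49184638 -0.27214203  0.1120663 ]
[230.35353535   4.19191919] 99 [[ 0.60273111 -0.27746058  0.078     ]]
[259.01020408   4.48979592] 98 [[ 0.597101   -0.31030375  0.078     ]]
small (array([ 0.47391435, -0.01999481,  0.031     ]), np.float64(0.0009148090300635447)) [ 0.47388527 -0.01904085  0.0301408 ]
[ 78.5969697  186.50909091] 330 [[ 0.41694982 -0.02039342  0.067     ]]
[238.03532349 106.94029367]
med 9715 (array([0.51838777, 0.22690596, 0.072     ]), np.float64(0.001995067263982049)) [0.51760413 0.22845325 0.07064031]
yellow [235.36285097  24.30237581] 463 [[0.61463694 0.21316917 0.067     ]]
red [224.64102564 162.94871795] 39 [[0.45118144 0.2573221  0.078     ]]
red [252.20588235 162.35294118] 34 [[0.44595195 0.22035248 0.078     ]]
red [277.93067227 228.93697479] 476 [[0.34233847 0.19943653 0.078     ]]
[-0.052 -0.026  0.014 -0.01   0.006 -0.005] [0.45156113 0.21785182 0.32991155]
```

View pics/w2.png

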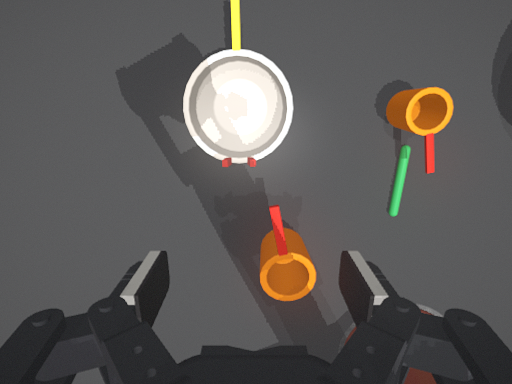

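White bowl centre is at (238,107), ears at (225,163) and (252,162), strap up from (236,50). Estimates: medium (0.518,0.2275), yaw −0.153; large (0.492,−0.274), yaw −0.185. Going to pinch the medium's −y wall.

```bash
python3 -c "
from h import *
plan([.5078,.1609,.10],-.153,6)
"
```

```text
plan pos [0.4518 0.2167 0.3302] yaw -0.164 d [  56.   -55.8 -230.2] F [-0.1  0.2  0.5] t 2.5833 q [ 0.3  -0.29  1.76 -0.    1.67  2.03]
[10.7, 7.7, 38.4, -0.002, 1.0]
[10.7, 7.7, 38.4, -0.002, 1.0]
[10.7, 7.7, 38.4, -0.002, 1.0]
[10.7, 7.7, 38.4, -0.002, 1.0]
[10.7, 7.7, 38.4, -0.002, 1.0]
[10.7, 7.8, 38.4, -0.002, 1.0]
```

Request:
move_arm --increments '[11,8,38,-0.002,1,11,8,38,-0.002,1,11,8,38,-0.002,1,11,8,38,-0.002,1,11,8,38,-0.002,1,10,7,38,-0.001,1,0,0,0,0,1,0,0,0,0,1]'

```text
time: 3.25
tool_pos: [0.5067, 0.1579, 0.1006]
tool_rot: [0.001, 0.997, -0.079, -0.003]
contact_force: [-0.2, 0.4, 1.3]
gripper_width: 1.002
grasp_force: 0.0
```

```bash
python3 -c "
from h import *
plan([.5078,.1609,.037],-.153,3)
f=grab('wrist'); 
g=proj(f,[[.518,.2275,.07]])[0];print(g)
for b in blobs(f,'white',g,60,1000): print('med',b[1],rim(f,b[2],.072),rim(f,b[2],.072,fix=False)[0])
for c in ['yellow','red']:
  for q in blobs(f,c,g,300): print(c,q[0],q[1],ray(f,q[0],.067 if c=='yellow' else .078))
"
```

```text
plan pos [0.5067 0.1579 0.1006] yaw -0.157 d [  1.1   3.  -63.6] F [-0.2  0.4  1.3] t 3.25 q [ 0.16 -0.05  1.94 -0.    1.26  1.89]
[0.2, -1.0, 21.2, -0.001, 1.0]
[0.2, -1.0, 21.2, -0.001, 1.0]
[0.2, -1.0, 21.2, -0.001, 1.0]
[143.30648827 226.99944015]
med 29880 (array([0.5242893 , 0.22743489, 0.072     ]), np.float64(0.018322025151073413)) [0.52005863 0.23987832 0.06191743]
yellow [117.56644711  55.34521503] 2581 [[0.61762644 0.21474657 0.067     ]]
red [174.11550152 324.70212766] 329 [[0.44627014 0.22300539 0.078     ]]
```

Request:
move_arm --increments '[0,-1,21,0,1,0,-1,21,0,1,1,-1,21,0,1,0,0,0,0,1,0,0,0,0,0,0,0,0,0,0,0,0,0,0,0,0,0,0,0,0]'

```text
time: 3.97
tool_pos: [0.5114, 0.1637, 0.0426]
tool_rot: [-0.0, 0.997, -0.076, 0.002]
contact_force: [1.3, 0.7, -0.1]
gripper_width: 0.454
grasp_force: 0.0
```

Request:
move_arm --increments '[0,0,0,0,0,0,0,0,0,0,0,0,0,0,0,0,0,0,0,0]'

```text
time: 4.3
tool_pos: [0.5111, 0.1641, 0.0427]
tool_rot: [-0.001, 0.997, -0.076, 0.001]
contact_force: [-3.3, -1.1, 10.1]
gripper_width: 0.085
grasp_force: 58.7
```

Request:
move_arm --increments '[0,0,-10,0,0,0,0,-20,0,0,0,0,-35,0,0,0,0,-35,0,0,0,0,-30,0,0,0,0,0,0,0,0,0,0,0,0]'

```text
time: 4.88
tool_pos: [0.5113, 0.1636, 0.1732]
tool_rot: [-0.0, 0.997, -0.076, 0.003]
contact_force: [-0.8, 0.4, -2.0]
gripper_width: 0.083
grasp_force: 58.5
```

```bash
python3 -c "
from h import *
plan([.48,-.34,.175],-.185,14)
f=grab('wrist'); pickle.dump(f,open('w3.pkl','wb')); cv2.imwrite('pics/w3.png',f['image'])
zr=.07+f['state']['tool_pos'][2]-.0427
g=proj(f,[[.52,.2275,zr]])[0];print(g,zr)
for c in ['yellow','red']:
  for q in blobs(f,c,g,300): print(c,q[0],q[1],ray(f,q[0],zr-.003 if c=='yellow' else zr+.008))
"
```

```text
plan pos [0.5113 0.1636 0.1732] yaw -0.153 d [ -31.3 -503.6    1.8] F [-0.8  0.4 -2. ] t 4.8833 q [ 0.17 -0.12  1.88 -0.    1.38  1.9 ]
[3.3, 35.9, -0.1, 0.002, 1.0]
[3.4, 35.9, -0.1, 0.002, 1.0]
[3.4, 35.9, -0.1, 0.002, 1.0]
[3.5, 35.9, -0.1, 0.002, 1.0]
[3.6, 35.9, -0.1, 0.002, 1.0]
[3.7, 35.9, -0.1, 0.002, 1.0]
[3.8, 35.8, -0.1, 0.002, 1.0]
[3.9, 35.8, -0.1, 0.002, 1.0]
[3.9, 35.8, -0.1, 0.002, 1.0]
[4.0, 35.8, -0.1, 0.002, 1.0]
[4.1, 35.8, -0.1, 0.002, 1.0]
[4.2, 35.8, -0.1, 0.002, 1.0]
[4.3, 35.8, -0.1, 0.002, 1.0]
[4.3, 35.8, -0.1, 0.002, 1.0]
[112.19727558 282.6839054 ] 0.2004524883027961
yellow [72.51204819 63.2152456 ] 4316 [[0.61170427 0.21577284 0.19745249]]
```

View pics/w3.png

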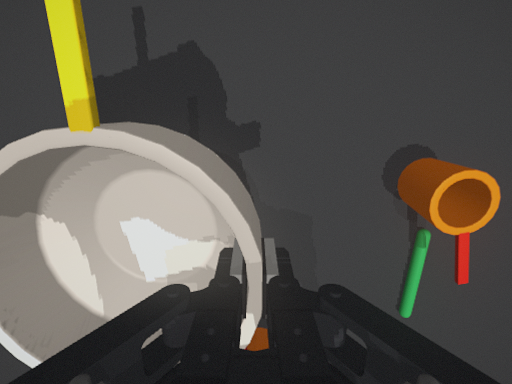

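The held bowl hangs level on the pads at (252,275), with its strap running from its base (82,130) to (62,0). I'll get the held pose from the strap line and the outer far rim.

```bash
cat >> h.py <<'E'
def held(f,c='yellow',zoff=.0273):
    # strap axis from its row-wise midline in a wrist frame, at strap-top height; in tool-frame
    s=f['state']; zr=s['tool_pos'][2]+zoff; m=max(blobs(f,c,(256,192),400,100),key=lambda b:b[1])[2]
    rows=np.where(m.any(1))[0]; rows=rows[5:-12]
    mid=np.array([[np.where(m[r])[0].mean(),r] for r in rows]); p=ray(f,mid,zr)[:,:2]
    base=np.array([[np.where(m[np.where(m.any(1))[0][-1]-2])[0].mean(),np.where(m.any(1))[0][-1]]]); b=ray(f,base,zr)[0,:2]
    k=np.polyfit(p[:,0],p[:,1],1); return np.arctan(k[0]),b,zr
E
python3 -c "
from h import *
f=pickle.load(open('w3.pkl','rb'))
y,b,zr=held(f); d=np.array([np.cos(y),np.sin(y)]); print('strap yaw',y,'base',b)
print('tcp',f['state']['tool_pos'])
m=max(blobs(f,'white',(112,250),150,1000),key=lambda x:x[1])[2]
# outer rim points, upper arc away from strap and below image borders
c=max(cv2.findContours(m.astype(np.uint8),cv2.RETR_EXTERNAL,cv2.CHAIN_APPROX_NONE)[0],key=cv2.contourArea)[:,0,:]
k=((c[:,0]>105)&(c[:,0]<240)&(c[:,1]<215)&(c[:,1]>100))|((c[:,0]<60)&(c[:,0]>2)&(c[:,1]<170))
p=ray(f,c[k],zr)[:,:2]
s=least_squares(lambda q:np.hypot(*(p-q[:2]).T)-.072,[.52,.23],loss='soft_l1',f_scale=.001); print('centre',s.x,np.std(s.fun),k.sum())
o=s.x-f['state']['tool_pos'][:2]; r=np.array([[d[0],d[1]],[-d[1],d[0]]]); print('tcp in bowl frame',r@-o,'strap yaw - tool yaw',y-yaw(f['state']))
"
```

```text
strap yaw -0.151896240221861 base [0.58758961 0.21906988]
tcp [0.51125151 0.16361147 0.17315249]
centre [0.5162005 0.2288607] 0.002989785188045589 285
tcp in bowl frame [ 0.00498104 -0.06524679] strap yaw - tool yaw 0.0012468959248806144
```

Request:
move_arm --increments '[2,20,0,0.002,0,3,36,0,0.002,0,3,36,0,0.002,0,4,36,0,0.002,0,4,36,0,0.002,0,4,36,0,0.002,0,4,36,0,0.002,0,4,36,0,0.002,0]'

```text
time: 5.6
tool_pos: [0.4921, -0.1107, 0.1676]
tool_rot: [-0.001, 0.996, -0.085, -0.002]
contact_force: [1.3, -0.2, -0.5]
gripper_width: 0.082
grasp_force: 58.7
```

Request:
move_arm --increments '[4,36,0,0.002,0,4,36,0,0.002,0,4,36,0,0.002,0,4,36,0,0.002,0,4,36,0,0.002,0,4,36,0,0.003,0,4,16,0,0.003,0,0,0,0,0,0]'

```text
time: 6.27
tool_pos: [0.4798, -0.3453, 0.1678]
tool_rot: [-0.001, 0.996, -0.094, -0.002]
contact_force: [-1.2, 0.2, -0.9]
gripper_width: 0.085
grasp_force: 58.7
```

```bash
python3 -c "
from h import *
plan([.484,-.341,.11],-.185,3,0)
f=grab('wrist'); pickle.dump(f,open('w4.pkl','wb'));t=grab('top'); pickle.dump(t,open('t4.pkl','wb'))
cv2.imwrite('pics/w4.png',np.hstack([cv2.resize(f['image'],(400,300)),cv2.resize(t['image'][100:280,200:440],(400,300),interpolation=2)]))
for c in ['yellow','red']:
  for q in blobs(f,c,(256,192),400,20): print(c,q[0],q[1],ray(f,q[0],.078))
"
```

```text
plan pos [ 0.4798 -0.3453  0.1678] yaw -0.189 d [  4.2   4.3 -57.8] F [-1.2  0.2 -0.9] t 6.2667 q [-0.75  0.02  1.75 -0.    1.37  1.01]
[1.1, -1.7, 19.3, -0.001, 0.0]
[1.1, -1.7, 19.3, -0.001, 0.0]
[1.1, -1.7, 19.3, -0.001, 0.0]
yellow [72.56634078 62.99790503] 4296 [[ 0.60471204 -0.23633659  0.078     ]]
yellow [125.4281768   52.11878453] 362 [[ 0.60434803 -0.27605702  0.078     ]]
yellow [172.68780488  51.70243902] 205 [[ 0.59826116 -0.30922038  0.078     ]]
```

View pics/w4.png

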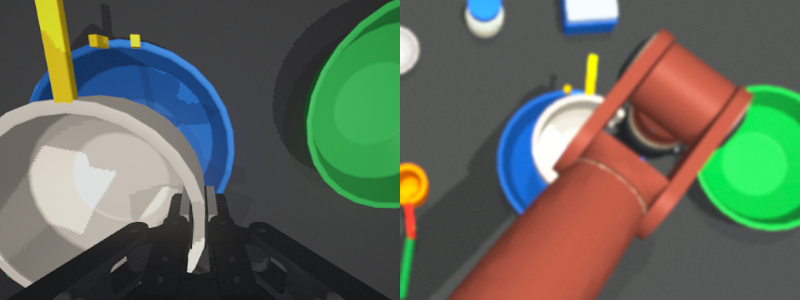

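Left: strap base (62,100) with the blue ears at (98,41) and (135,41); the bowl is inside the blue rim. The notch mid comes out at (0.601,−0.293), yaw −0.183, consistent with before. Lowering to just above the ears.

```bash
python3 -c "
from h import *
plan([.485,-.3395,.072],-.184,4,0)
"
```

```text
plan pos [ 0.4804 -0.3421  0.1682] yaw -0.186 d [  4.6   2.6 -96.2] F [-0.8 -0.2 -0.6] t 6.3667 q [-0.75  0.02  1.75  0.    1.37  1.01]
[1.0, -0.8, 24.0, -0.001, 0.0]
[1.0, -0.8, 24.0, -0.001, 0.0]
[1.0, -0.8, 24.0, -0.001, 0.0]
[1.0, -0.8, 24.0, -0.001, 0.0]
```

Request:
move_arm --increments '[2,-1,20,0,0,1,-1,25,0,0,1,-1,25,0,0,0,0,24,0,0,0,0,0,0,0,0,0,0,0,0,0,0,0,0,0]'

```text
time: 6.95
tool_pos: [0.4864, -0.3401, 0.0774]
tool_rot: [0.0, 0.996, -0.092, 0.0]
contact_force: [0.7, -0.1, 0.4]
gripper_width: 0.081
grasp_force: 58.7
```

```bash
python3 -c "
from h import *
plan([.485,-.3395,.06],-.184,2,0)
f=grab('wrist'); pickle.dump(f,open('w5.pkl','wb')); cv2.imwrite('pics/w5.png',cv2.resize(f['image'][:200,:300],(600,400)))
zr=f['state']['tool_pos'][2]+.0273
for q in blobs(f,'yellow',(256,192),400,20): print(q[0],q[1],ray(f,q[0],.078), ray(f,q[0],zr))
try: print(held(f))
except Exception as e: print(e)
"
```

```text
plan pos [ 0.4864 -0.3401  0.0774] yaw -0.184 d [ -1.4   0.6 -17.4] F [ 0.7 -0.1  0.4] t 6.95 q [-0.74  0.12  1.81  0.    1.21  1.02]
[-0.7, -0.1, 8.7, 0.0, 0.0]
[-0.7, -0.1, 8.7, 0.0, 0.0]
[69.88804071 60.39821883] 4716 [[ 0.59441277 -0.2779167   0.078     ]] [[ 0.58887733 -0.29228912  0.10470438]]
[135.61715161  35.24808576] 653 [[ 0.5986379  -0.30940183  0.078     ]] [[ 0.59231179 -0.31788221  0.10470438]]
(np.float64(-0.13167370907029977), array([ 0.56452716, -0.28719564]), np.float64(0.10470437738295621))
```

View pics/w5.png

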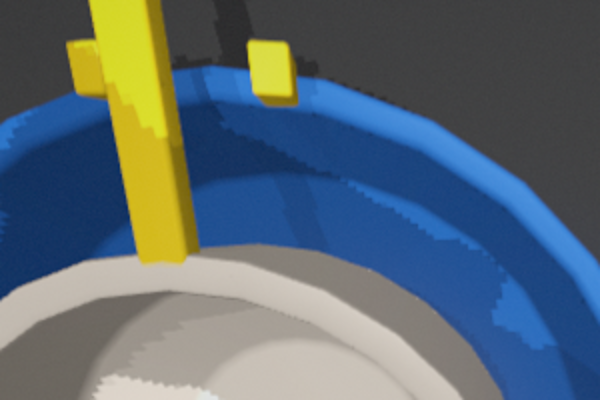

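The strap (base (165,260) in the crop) appears left of mid-notch (85 to 272) only by parallax, since it's still 20 mm above. The rigid-grip numbers put it within 1.5 mm. Continuing down gently.

Request:
move_arm --increments '[-1,0,8,0,0,0,0,7,0,0,0,0,3,0,0,0,0,2,0,0,0,0,0,0,0]'

```text
time: 7.42
tool_pos: [0.4843, -0.3402, 0.0555]
tool_rot: [-0.0, 0.996, -0.093, -0.001]
contact_force: [0.5, -0.3, -2.1]
gripper_width: 0.082
grasp_force: 58.7
```

```bash
python3 -c "
from h import *
plan([.485,-.3395,.051],-.184,2,0)
f=grab('wrist'); 
for q in blobs(f,'yellow',(256,192),400,20): print(q[0],q[1])
m=mask(f,'yellow')
for r in range(0,60,6):
  x=np.where(np.diff(np.r_[0,m[r]>0,0].astype(int)))[0]; print(r,x)
"
```

```text
plan pos [ 0.4843 -0.3402  0.0555] yaw -0.185 d [ 0.7  0.7 -4.5] F [ 0.5 -0.3 -2.1] t 7.4167 q [-0.74  0.15  1.82  0.    1.17  1.02]
[0.3, -0.4, 2.3, -0.001, 0.0]
[0.3, -0.4, 2.3, -0.001, 0.0]
[60.41986732 52.46438547] 5728
[108.76656775  18.82195846] 1011
0 [  0  10  44  80  92 117]
6 [  0  30  46  81  93 120]
12 [  0  82  94 120 123 124]
18 [  0  83  95 121 125 126]
24 [  0  84  96 122 125 126]
30 [  0   9  11  84  98 122 125 126]
36 [ 38  85 106 127]
42 [53 86]
48 [54 87]
54 [55 88]
```

Request:
move_arm --increments '[0,0,2,0,0,0,0,1,0,0,0,0,1,0,0,0,0,0,0,0,0,0,0,0,0]'

```text
time: 7.88
tool_pos: [0.4849, -0.3408, 0.0528]
tool_rot: [0.0, 0.996, -0.092, 0.0]
contact_force: [-0.8, -0.7, 0.8]
gripper_width: 0.086
grasp_force: 59.1
```

Request:
move_arm --increments '[0,0,1,0,0,0,0,1,0,0,0,0,0,0,0,0,0,0,0,0]'

```text
time: 8.22
tool_pos: [0.4852, -0.3413, 0.0519]
tool_rot: [0.001, 0.996, -0.092, 0.001]
contact_force: [-2.0, -0.8, 7.2]
gripper_width: 0.084
grasp_force: 60.2
```

Request:
move_arm --increments '[0,0,1,0,0,0,0,0,0,0,0,0,0,0,0]'

```text
time: 8.47
tool_pos: [0.4854, -0.3416, 0.0515]
tool_rot: [0.001, 0.996, -0.092, 0.001]
contact_force: [-3.1, -1.2, 8.5]
gripper_width: 0.082
grasp_force: 61.5
```

Request:
move_arm --increments '[0,0,0,0,0.22,0,0,0,0,0.22,0,0,0,0,0.22,0,0,0,0,0.22]'

```text
time: 8.8
tool_pos: [0.4844, -0.3401, 0.0487]
tool_rot: [-0.0, 0.996, -0.092, -0.0]
contact_force: [0.1, 0.0, -0.9]
gripper_width: 0.223
grasp_force: 0.0
```

Request:
move_arm --increments '[0,0,-5,0,0.22,0,0,-15,0,0.22,0,0,-30,0,0.22,0,0,-40,0,0.22,0,0,-40,0,0.22,0,0,-40,0,0.22,0,0,0,0,0.22,0,0,0,0,0.22]'

```text
time: 9.47
tool_pos: [0.4863, -0.3418, 0.2239]
tool_rot: [0.002, 0.996, -0.092, 0.003]
contact_force: [-0.1, 0.3, 0.2]
gripper_width: 0.221
grasp_force: 0.0
```

```bash
python3 -c "
from h import *
plan([.38,-.26,.30],-.184,5,1)
"
```

```text
plan pos [ 0.4863 -0.3418  0.2239] yaw -0.185 d [-106.3   81.8   76.1] F [-0.1  0.3  0.2] t 9.4667 q [-0.74 -0.02  1.7   0.    1.45  1.02]
[-23.9, -12.2, -15.2, -0.0, 1.0]
[-23.9, -12.2, -15.2, -0.0, 1.0]
[-23.9, -12.2, -15.2, -0.0, 1.0]
[-23.9, -12.2, -15.2, -0.0, 1.0]
[-23.9, -12.2, -15.2, -0.0, 1.0]
```

Request:
move_arm --increments '[-24,-12,-15,0,1,-24,-12,-15,0,1,-24,-12,-15,0,1,-24,-12,-15,0,1,-12,-12,-15,0,1,0,0,0,0,1,0,0,0,0,1]'

```text
time: 10.05
tool_pos: [0.3895, -0.2614, 0.2938]
tool_rot: [0.0, 0.996, -0.092, 0.0]
contact_force: [0.3, 0.6, -0.5]
gripper_width: 0.998
grasp_force: 0.0
```

```bash
python3 -c "
from h import *
f=grab('wrist'); pickle.dump(f,open('w6.pkl','wb')); 
g=proj(f,[[.492,-.274,.078]])[0].astype(int); print(g,f['state']['tool_pos'])
y0=max(g[1]-120,0);x0=max(g[0]-130,0)
cv2.imwrite('pics/w6.png',cv2.resize(f['image'][y0:y0+210,x0:x0+260],(780,630)[:2] if 0 else (728,588),interpolation=2)); print(x0,y0)
b=max(blobs(f,'blue',g,40),key=lambda x:x[1]); print('large',rim(f,b[2],.114))
b=max(blobs(f,'white',g,60),key=lambda x:x[1]); print('med',rim(f,b[2],.072,.078),rim(f,b[2],.072,.078,fix=False)[0])
for c in ['yellow','red']:
  for q in blobs(f,c,g,130): print(c,q[0],q[1],ray(f,q[0],.078),ray(f,q[0],.086))
"
```

```text
[247  74] [ 0.38952068 -0.26141204  0.29377681]
117 0
large (array([ 0.45822845, -0.27066692,  0.114     ]), np.float64(0.017031727488881414))
med (array([ 0.49253485, -0.27724823,  0.072     ]), np.float64(0.0005980404357488507)) [ 0.49364335 -0.277301    0.07113708]
red [236.58208955 133.97014925] 67 [[ 0.42960818 -0.24827219  0.078     ]] [[ 0.43046368 -0.24889366  0.086     ]]
red [266.26415094 134.0754717 ] 53 [[ 0.42296683 -0.2830673   0.078     ]] [[ 0.42397031 -0.28291345  0.086     ]]
```

View pics/w6.png

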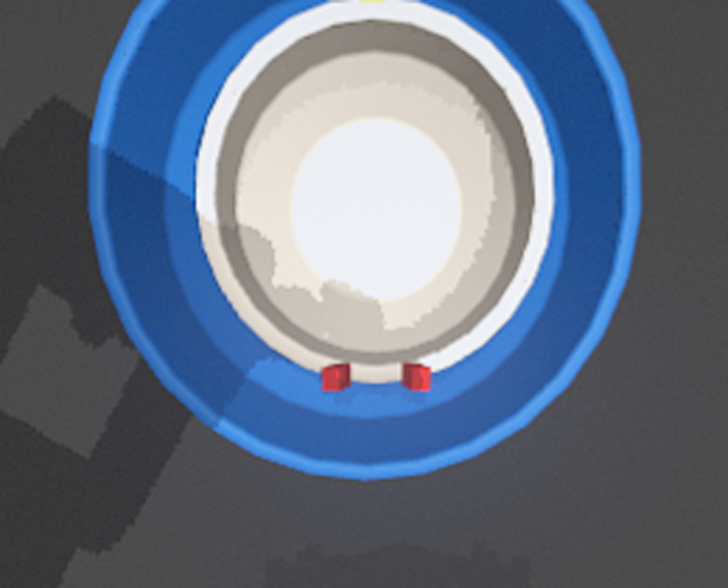

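The medium sits in the blue bowl with its red ears at (336,378) and (416,378). Its lateral mid is 374 against 364 for the blue rim, perhaps 4 mm off-centre, and the strap is out of frame. I'll step back for a full view and measure both rims in one frame.

Request:
move_arm --increments '[-30,0,-20,0,1,-30,0,-20,0,1,0,0,0,0,1,0,0,0,0,1,0,0,0,0,1]'

```text
time: 10.52
tool_pos: [0.3309, -0.2508, 0.3323]
tool_rot: [-0.001, 0.996, -0.093, -0.001]
contact_force: [0.3, -0.3, -0.1]
gripper_width: 0.998
grasp_force: 0.0
```

```bash
cat >> h.py <<'E'
def circ(f,m,z,rad,reject=None):
    c=max(cv2.findContours(m.astype(np.uint8),cv2.RETR_EXTERNAL,cv2.CHAIN_APPROX_NONE)[0],key=cv2.contourArea)[:,0,:]
    c=c[(c[:,1]>1)&(c[:,0]>1)&(c[:,0]<510)]; p=ray(f,c,z)[:,:2]
    s=least_squares(lambda q:np.hypot(*(p-q[:2]).T)-q[2],[*p.mean(0),rad],loss='soft_l1',f_scale=.0007)
    k=np.abs(s.fun)<.004; return s.x,np.std(s.fun[k]) if k.any() else -1
def check():
    f=grab('wrist'); pickle.dump(f,open('wc.pkl','wb')); g=proj(f,[[.492,-.274,.078]])[0]
    h=cv2.cvtColor(f['image'],cv2.COLOR_BGR2HSV); 
    bm=cv2.inRange(h,(100,120,60),(125,255,255))|mask(f,'white'); bm=cv2.morphologyEx(bm,cv2.MORPH_OPEN,np.ones((3,3)))
    n,l=cv2.connectedComponents(bm); B=l==np.bincount(l[l>0]).argmax()
    w=cv2.inRange(h,(0,0,70),(179,95,255)); blu=mask(f,'blue')>0
    n2,l2=cv2.connectedComponents(cv2.bitwise_and(w,(cv2.convexHull and np.uint8(B)*255))); W=l2==np.bincount(l2[l2>0]).argmax()
    print('large',circ(f,B,.07,.114),'med',circ(f,W,.078,.072),'tcp',f['state']['tool_pos'])
    for c in ['yellow','red']:
        for q in blobs(f,c,g,130): print(c,q[0].round(1),q[1],ray(f,q[0],.078).round(4),ray(f,q[0],.086).round(4))
    return f,g
E
python3 -c "
from h import *
f,g=check()
y0=max(int(g[1])-110,0);x0=int(g[0])-120
cv2.imwrite('pics/w7.png',cv2.resize(f['image'][y0:y0+180,x0:x0+240],(800,600),interpolation=2)); print(g,x0,y0)
"
```

```text
large (array([ 0.4914039 , -0.27237628,  0.11206356]), np.float64(0.000550234531252327)) med (array([ 0.4937116 , -0.27681554,  0.0704887 ]), np.float64(0.0008294749876494733)) tcp [ 0.33087835 -0.25082867  0.33233633]
red [237.5  80.7] 66 [[ 0.4306 -0.2485  0.078 ]] [[ 0.4302 -0.2489  0.086 ]]
red [264.8  80.6] 68 [[ 0.4244 -0.2821  0.078 ]] [[ 0.4241 -0.2817  0.086 ]]
[248.13605553  21.8036591 ] 128 0
```

View pics/w7.png

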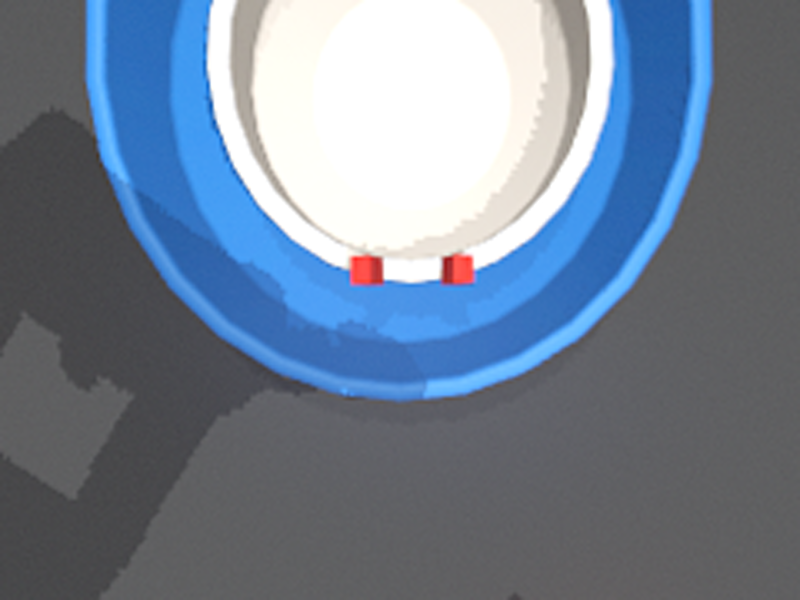

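This view cut off the top: the camera tilts toward −x, so I should have moved forward. The ears are at (367,270) and (457,270) in the crop, symmetric. My picture budget is used, so I continue with numbers only. Moving forward to get the strap and yellow ears in frame.

Request:
move_arm --increments '[35,0,0,0,1,40,0,0,0,1,40,0,0,0,1,25,0,0,0,1,0,0,0,0,1,0,0,0,0,1,0,0,0,0,1]'

```text
time: 11.15
tool_pos: [0.4682, -0.276, 0.3323]
tool_rot: [-0.001, 0.996, -0.092, -0.002]
contact_force: [0.1, -0.4, -0.3]
gripper_width: 1.0
grasp_force: 0.0
```

```bash
python3 -c "
from h import *
f,g=check(); print(g)
b=max(blobs(f,'yellow',g,130),key=lambda b:b[1])
m=mask(f,'yellow')
rows=np.where(m.any(1))[0];print(rows.min(),rows.max())
for r in range(rows.min(),rows.max()+1,3):
  x=np.where(np.diff(np.r_[0,m[r]>0,0].astype(int)))[0]; print(r,x)
"
```

```text
large (array([ 0.49176681, -0.27280278,  0.11252511]), np.float64(0.0008300995805574898)) med (array([ 0.49438767, -0.27758918,  0.07104352]), np.float64(0.0006709832521698666)) tcp [ 0.46820997 -0.27601455  0.3323222 ]
yellow [250.7  53.4] 444 [[ 0.595  -0.2957  0.078 ]] [[ 0.5941 -0.2956  0.086 ]]
yellow [234.1  48.2] 102 [[ 0.6044 -0.277   0.078 ]] [[ 0.6032 -0.2773  0.086 ]]
yellow [262.2  48.3] 90 [[ 0.598  -0.3104  0.078 ]] [[ 0.597 -0.31   0.086]]
red [265.  190.4] 31 [[ 0.4193 -0.2827  0.078 ]] [[ 0.4219 -0.2829  0.086 ]]
red [238.2 190.8] 32 [[ 0.4256 -0.2456  0.078 ]] [[ 0.428  -0.2465  0.086 ]]
[249.18135158 140.37736765]
28 81
28 [247 255]
31 [247 256]
34 [247 256]
37 [247 256]
40 [247 256]
43 [232 236 247 256 262 263]
46 [229 240 247 256 257 268]
49 [230 240 247 255 258 267]
52 [230 240 247 255 258 267]
55 [247 255]
58 [247 255]
61 [247 255]
64 [247 255]
67 [247 255]
70 [247 255]
73 [247 255]
76 [248 255]
79 [248 255]
```

The strap is in the notch but sits about 3–4 mm towards one ear: the gaps are 7 px and 1–2 px. The medium is off the large's axis by +3.4 mm in x and −4 mm in y (local). I'll regrip, lift slightly, and centre it.

```bash
python3 -c "
from h import *
plan([.4848,-.3405,.11],-.184,6,.22)
"
```

```text
plan pos [ 0.4679 -0.2761  0.3331] yaw -0.185 d [  16.9  -64.4 -223.1] F [-0.5  0.8 -0.3] t 11.2 q [-0.67 -0.18  1.67 -0.    1.66  1.09]
[4.7, 10.0, 37.2, -0.0, 0.22]
[4.7, 10.0, 37.2, -0.0, 0.22]
[4.7, 10.0, 37.2, -0.0, 0.22]
[4.7, 10.0, 37.2, -0.0, 0.22]
[4.7, 10.0, 37.2, -0.0, 0.22]
[4.7, 10.0, 37.2, -0.0, 0.22]
```

Request:
move_arm --increments '[5,11,30,0,0.22,5,11,35,0,0.22,5,11,35,0,0.22,5,11,35,0,0.22,5,11,40,0,0.22,3,5,40,0,0.22,0,0,0,0,0.22,0,0,0,0,0.22]'

```text
time: 11.87
tool_pos: [0.4825, -0.3392, 0.1171]
tool_rot: [-0.002, 0.996, -0.093, -0.002]
contact_force: [0.5, 0.4, -0.2]
gripper_width: 0.22
grasp_force: 0.0
```

```bash
python3 -c "
from h import *
plan([.4848,-.3405,.051],-.184,3,.22)
"
```

```text
plan pos [ 0.4825 -0.3392  0.1171] yaw -0.186 d [  2.3  -1.3 -66.1] F [ 0.5  0.4 -0.2] t 11.8667 q [-0.74  0.07  1.79  0.    1.29  1.02]
[0.8, 0.3, 22.0, -0.001, 0.22]
[0.8, 0.3, 22.0, -0.001, 0.22]
[0.8, 0.3, 22.0, -0.001, 0.22]
```

Request:
move_arm --increments '[1,0,22,0,0.22,1,0,22,0,0.22,0,0,20,0,0.22,0,0,0,0,0.22,0,0,0,0,0.0,0,0,0,0,0.0,0,0,0,0,0.0,0,0,0,0,0.0]'

```text
time: 12.53
tool_pos: [0.4879, -0.3419, 0.0587]
tool_rot: [0.001, 0.996, -0.092, 0.002]
contact_force: [-2.2, 0.7, 6.5]
gripper_width: 0.077
grasp_force: 61.7
```

Request:
move_arm --increments '[0,0,-3,0,0,0,0,-2,0,0,0,0,0,0,0,0,0,0,0,0]'

```text
time: 12.87
tool_pos: [0.487, -0.3415, 0.0609]
tool_rot: [0.001, 0.996, -0.093, 0.001]
contact_force: [0.8, -1.5, 1.9]
gripper_width: 0.08
grasp_force: 59.2
```

Request:
move_arm --increments '[0,0,-2,0,0,-2,-2,0,0,0,-1,-2,0,0,0,0,0,0,0,0,0,0,0,0,0]'

```text
time: 13.28
tool_pos: [0.4842, -0.3359, 0.062]
tool_rot: [-0.0, 0.996, -0.092, -0.0]
contact_force: [-1.1, -0.3, -1.0]
gripper_width: 0.078
grasp_force: 58.9
```

Request:
move_arm --increments '[0,0,2,0,0,0,0,1,0,0,0,0,1,0,0,0,0,0,0,0,0,0,0,0,0]'

```text
time: 13.7
tool_pos: [0.4849, -0.3372, 0.0596]
tool_rot: [0.001, 0.996, -0.092, 0.0]
contact_force: [-2.1, -2.2, 5.4]
gripper_width: 0.078
grasp_force: 60.2
```

Request:
move_arm --increments '[0,0,1,0,0,0,0,0,0,0,0,0,0,0,0.2,0,0,0,0,0.2,0,0,0,0,0.2,0,0,0,0,0.2]'

```text
time: 14.2
tool_pos: [0.4841, -0.3358, 0.0567]
tool_rot: [-0.0, 0.996, -0.092, -0.0]
contact_force: [0.3, 0.6, 0.0]
gripper_width: 0.199
grasp_force: 0.0
```

Request:
move_arm --increments '[0,0,-5,0,0.2,0,0,-15,0,0.2,0,0,-35,0,0.2,0,0,-40,0,0.2,0,-10,-40,0,0.2,0,-15,-40,0,1,0,-15,-40,0,1,0,-15,-40,0,1]'

```text
time: 14.87
tool_pos: [0.4941, -0.2825, 0.3116]
tool_rot: [0.0, 0.996, -0.093, 0.0]
contact_force: [0.5, -0.5, 0.4]
gripper_width: 0.621
grasp_force: 0.0
```

Request:
move_arm --increments '[-6,-10,-15,0,1,-6,0,0,0,1,0,0,0,0,1,0,0,0,0,1]'

```text
time: 15.2
tool_pos: [0.4837, -0.2712, 0.3226]
tool_rot: [-0.001, 0.996, -0.093, -0.001]
contact_force: [-0.1, -0.6, -0.5]
gripper_width: 0.998
grasp_force: 0.0
```

```bash
python3 -c "
from h import *
f,g=check(); print(g)
m=mask(f,'yellow')
rows=np.where(m.any(1))[0];print(rows.min(),rows.max())
for r in range(rows.min(),rows.max()+1,3):
  x=np.where(np.diff(np.r_[0,m[r]>0,0].astype(int)))[0]; print(r,x)
"
```

```text
large (array([ 0.4915973 , -0.27268278,  0.112308  ]), np.float64(0.0008603955039141619)) med (array([ 0.49276359, -0.27300789,  0.07100608]), np.float64(0.000659901006681985)) tcp [ 0.48371244 -0.27119638  0.32261452]
yellow [253.2  68.4] 440 [[ 0.5928 -0.291   0.078 ]] [[ 0.5922 -0.2909  0.086 ]]
yellow [239.7  60.5] 92 [[ 0.6044 -0.2767  0.078 ]] [[ 0.6036 -0.2769  0.086 ]]
yellow [268.3  60.6] 88 [[ 0.598  -0.3103  0.078 ]] [[ 0.5973 -0.3098  0.086 ]]
red [240.2 205.2] 28 [[ 0.4232 -0.2406  0.078 ]] [[ 0.4261 -0.2415  0.086 ]]
red [268.3 204.9] 25 [[ 0.4165 -0.2791  0.078 ]] [[ 0.4195 -0.2792  0.086 ]]
[254.75761719 152.63288345]
43 96
43 [249 258]
46 [249 258]
49 [249 258]
52 [249 258]
55 [249 258]
58 [235 245 249 258 264 274]
61 [235 245 250 257 264 273]
64 [236 245 250 257 264 273]
67 [249 258]
70 [249 258]
73 [250 258]
76 [250 258]
79 [250 258]
82 [250 258]
85 [250 258]
88 [250 258]
91 [250 258]
94 [250 258]
```

Now centred: the medium is within about 1 mm of the blue bowl's axis, and the strap gaps are 4 and 6 px. Next, the small cup.

```bash
python3 -c "
from h import *
plan([.455,-.02,.26],.02,8,1)
"
```

```text
plan pos [ 0.4836 -0.2712  0.3218] yaw -0.186 d [-28.6 251.2 -61.8] F [-1.   0.5  0.1] t 15.25 q [-0.65 -0.15  1.66 -0.    1.64  1.11]
[-9.3, -30.2, 7.7, -0.026, 1.0]
[-8.5, -30.4, 7.7, -0.026, 1.0]
[-7.7, -30.6, 7.7, -0.026, 1.0]
[-7.0, -30.8, 7.7, -0.026, 1.0]
[-6.2, -31.0, 7.7, -0.026, 1.0]
[-5.4, -31.1, 7.7, -0.026, 1.0]
[-4.6, -31.3, 7.7, -0.026, 1.0]
[-3.8, -31.4, 7.7, -0.026, 1.0]
```

Request:
move_arm --increments '[-9,-30,5,-0.026,1,-8,-30,8,-0.026,1,-8,-31,8,-0.026,1,-7,-31,8,-0.026,1,-6,-31,8,-0.026,1,-5,-31,8,-0.026,1,-5,-31,8,-0.026,1,-4,-31,8,-0.026,1]'

```text
time: 15.92
tool_pos: [0.4545, -0.0201, 0.2604]
tool_rot: [-0.0, 1.0, 0.011, -0.002]
contact_force: [0.2, 0.0, -1.5]
gripper_width: 0.999
grasp_force: 0.0
```

Request:
move_arm --increments '[0,0,0,0,1,0,0,0,0,1,0,0,0,0,1]'

```text
time: 16.17
tool_pos: [0.4554, -0.0216, 0.262]
tool_rot: [-0.0, 1.0, 0.011, -0.001]
contact_force: [0.4, -0.8, 0.1]
gripper_width: 0.999
grasp_force: 0.0
```

```bash
cat >> h.py <<'E'
def cup(zb=0.0,near=None):
    f=grab('wrist'); pickle.dump(f,open('wcup.pkl','wb'))
    g=proj(f,[[.474,-.02,.07]])[0] if near is None else near
    b=max(blobs(f,'orange',g,60,100),key=lambda x:x[1])
    c=max(cv2.findContours(b[2].astype(np.uint8),cv2.RETR_EXTERNAL,cv2.CHAIN_APPROX_NONE)[0],key=cv2.contourArea)[:,0,:]
    print('tcp',f['state']['tool_pos'],yaw(f['state']),g,'bbox',c.min(0),c.max(0),'rim',rim(f,b[2],.031,.07+zb),rim(f,b[2],.031,.07+zb,fix=False)[0])
    for q in blobs(f,'red',g,130,30):
        m=q[2]; rows=np.where(m.any(1))[0][3:-3]; mid=np.array([[np.where(m[r])[0].mean(),r] for r in rows]); p=ray(f,mid,.07+zb)[:,:2]
        k=np.polyfit(p[:,0],p[:,1],1); print('strap',q[0],q[1],'yaw(mod pi)',np.arctan(k[0]),'ends',p[0],p[-1])
    return f
E
python3 -c "
from h import *
cup()"
```

```text
tcp [ 0.455448   -0.02161846  0.26200988] 0.02230996521918455 [252.75090618 152.39078518] bbox [225 123] [278 178] rim (array([ 0.47530854, -0.01868964,  0.031     ]), np.float64(0.0005468702469132914)) [ 0.47442311 -0.01866413  0.03030758]
strap [252.82318841 198.8       ] 345 yaw(mod pi) 0.06136397339025717 ends [ 0.44022847 -0.01983082] [ 0.39462162 -0.02197533]
```

```bash
python3 -c "
from h import *
plan([.475,-.0187,.09],.045,5,1)
"
```

```text
plan pos [ 0.4557 -0.022   0.2626] yaw 0.021 d [  19.3    3.3 -172.6] F [-0.4 -0.6  0.3] t 16.2167 q [-0.21 -0.38  1.95 -0.    1.58  1.34]
[3.9, -0.6, 34.5, -0.005, 1.0]
[3.9, -0.6, 34.5, -0.005, 1.0]
[3.9, -0.5, 34.5, -0.005, 1.0]
[3.9, -0.5, 34.5, -0.005, 1.0]
[3.9, -0.5, 34.5, -0.005, 1.0]
```

Request:
move_arm --increments '[4,-1,30,-0.005,1,4,-0.5,35,-0.005,1,4,-0.5,35,-0.005,1,4,-0.5,35,-0.005,1,4,-0.5,30,-0.005,1,0,0,0,0,1,0,0,0,0,1,0,0,0,0,1]'

```text
time: 16.88
tool_pos: [0.4769, -0.0186, 0.1003]
tool_rot: [0.0, 1.0, 0.023, 0.001]
contact_force: [0.6, 0.1, 0.5]
gripper_width: 1.003
grasp_force: 0.0
```

```bash
python3 -c "
from h import *
cup(); plan([.475,-.0187,.022],.045,3,1)"
```

```text
tcp [ 0.47689719 -0.01855084  0.10034408] 0.04630516803559725 [255.82349551 231.92352406] bbox [206 166] [301 272] rim (array([ 0.47527205, -0.01771011,  0.031     ]), np.float64(0.0022987463108554286)) [ 0.47358835 -0.01811234  0.0296708 ]
strap [253.45676275 303.87472284] 902 yaw(mod pi) 0.04367660965259897 ends [ 0.4419749 -0.0199747] [ 0.39325331 -0.02184597]
plan pos [ 0.4775 -0.0185  0.1012] yaw 0.047 d [ -2.5  -0.2 -79.2] F [-0.3  0.8  0.7] t 16.9333 q [-0.19 -0.19  2.07 -0.    1.26  1.33]
[-0.8, 0.0, 26.4, 0.001, 1.0]
[-0.8, 0.0, 26.4, 0.001, 1.0]
[-0.8, 0.0, 26.4, 0.001, 1.0]
```

Request:
move_arm --increments '[-1,0,26,0,1,-1,0,26,0,1,0,0,24,0,1,0,0,0,0,1,0,0,0,0,0.5,0,0,0,0,0.5,0,0,0,0,0.5,0,0,0,0,0.5]'

```text
time: 17.6
tool_pos: [0.4764, -0.0182, 0.0257]
tool_rot: [0.001, 1.0, 0.024, 0.003]
contact_force: [-0.4, 0.0, 6.2]
gripper_width: 0.69
grasp_force: 64.7
```

```bash
python3 -c "
from h import *
plan([.475,-.0187,.15],.045,4,.5);f=cup(near=(255,250))"
```

```text
plan pos [ 0.4764 -0.0182  0.0257] yaw 0.048 d [ -1.4  -0.5 124.3] F [-0.4  0.   6.2] t 17.6 q [-0.19 -0.08  2.11 -0.    1.1   1.33]
[-0.4, 0.1, -31.1, 0.001, 0.5]
[-0.4, 0.1, -31.1, 0.001, 0.5]
[-0.4, 0.1, -31.1, 0.001, 0.5]
[-0.4, 0.1, -31.1, 0.001, 0.5]
tcp [ 0.47639795 -0.01823676  0.02569846] 0.047784700302507345 (255, 250) bbox [178 193] [330 350] rim (array([ 0.48281694, -0.01790517,  0.031     ]), np.float64(0.002586984112262031)) [ 0.48358148 -0.0178703   0.03157905]
```

Request:
move_arm --increments '[0,0,-15,0,0.5,0,0,-30,0,0.5,0,0,-35,0,0.5,0,0,-35,0,0.5,0,0,-20,0,0.5,0,0,0,0,0.5,0,0,0,0,0.5]'

```text
time: 18.23
tool_pos: [0.4749, -0.0178, 0.1598]
tool_rot: [0.0, 1.0, 0.024, 0.002]
contact_force: [-0.2, -0.1, -0.8]
gripper_width: 0.693
grasp_force: 64.9
```

```bash
python3 -c "
from h import *
f=grab('wrist'); pickle.dump(f,open('w10.pkl','wb')); s=f['state']; zb=s['tool_pos'][2]-.0257
print(zb,s['tool_pos'],yaw(s))
for q in blobs(f,'red',(256,300),200,30):
  m=q[2]; R=np.where(m.any(1))[0]; print(q[0],q[1],R.min(),R.max(),ray(f,q[0],zb+.07))
  for r in range(R.min(),R.max(),8): x=np.where(m[r])[0]; print(r,x.min(),x.max(),ray(f,[[x.mean(),r]],zb+.07)[0,:2])
h=cv2.cvtColor(f['image'],cv2.COLOR_BGR2HSV)
b=max(blobs(f,'orange',(256,250),80,100),key=lambda x:x[1]); ys,xs=np.where(b[2]); print(b[1],xs.min(),xs.max(),ys.min(),ys.max())
c=max(cv2.findContours(b[2].astype(np.uint8),cv2.RETR_EXTERNAL,cv2.CHAIN_APPROX_NONE)[0],key=cv2.contourArea)[:,0,:]
for y in range(ys.min(),ys.max(),12): x=xs[ys==y]; print(y,x.min(),x.max(),ray(f,[[(x.min()+x.max())/2,y]],zb+.07)[0,:2])
plan([.475,-.26,.17],-.184,8,.5)
"
```

```text
0.13414647244510344 [ 0.47485673 -0.01780897  0.15984647] 0.04788087399123887
17977 178 330 193 350
193 253 255 [ 0.52216784 -0.01556227]
205 223 285 [ 0.51768812 -0.01577721]
217 214 294 [ 0.51308752 -0.01599794]
229 208 300 [ 0.50836105 -0.01622472]
241 202 306 [ 0.50350351 -0.01645778]
253 196 312 [ 0.49850934 -0.0166974 ]
265 191 317 [ 0.49337271 -0.01694386]
277 185 323 [ 0.48808743 -0.01719744]
289 180 328 [ 0.48264696 -0.01745848]
301 179 329 [ 0.47704435 -0.01772729]
313 180 328 [ 0.47127225 -0.01800423]
325 184 324 [ 0.46532286 -0.01828968]
337 189 319 [ 0.45918787 -0.01858404]
349 200 308 [ 0.45285846 -0.01888772]
plan pos [ 0.4736 -0.0176  0.1577] yaw 0.048 d [   1.4 -242.4   12.3] F [-0.2  0.7 -1.7] t 18.2833 q [-0.19 -0.27  2.03  0.    1.37  1.33]
[-1.3, 30.3, -1.5, 0.029, 0.5]
[-0.4, 30.3, -1.5, 0.029, 0.5]
[0.5, 30.3, -1.5, 0.029, 0.5]
[1.4, 30.3, -1.5, 0.029, 0.5]
[2.2, 30.2, -1.5, 0.029, 0.5]
[3.1, 30.1, -1.5, 0.029, 0.5]
[4.0, 30.0, -1.5, 0.029, 0.5]
[4.9, 29.9, -1.5, 0.029, 0.5]
```

Request:
move_arm --increments '[-1,25,-2,0.028,0.5,0,30,-2,0.028,0.5,1,32,-2,0.028,0.5,3,33,-2,0.029,0.5,4,33,-2,0.029,0.5,5,33,0,0.029,0.5,6,33,0,0.029,0.5,6,33,0,0.028,0.5]'

```text
time: 18.95
tool_pos: [0.4823, -0.2721, 0.1648]
tool_rot: [-0.001, 0.996, -0.091, -0.002]
contact_force: [1.1, -0.3, -1.1]
gripper_width: 0.692
grasp_force: 65.0
```

Request:
move_arm --increments '[0,0,0,0,0.5,0,0,0,0,0.5]'

```text
time: 19.12
tool_pos: [0.4822, -0.2717, 0.1649]
tool_rot: [-0.001, 0.996, -0.091, -0.002]
contact_force: [0.1, -0.6, -0.6]
gripper_width: 0.691
grasp_force: 65.1
```

```bash
python3 -c "
from h import *
plan([.494,-.2733,.085],-.18,4,.5)
"
```

```text
plan pos [ 0.4822 -0.2717  0.1649] yaw -0.183 d [ 11.8  -1.6 -79.9] F [ 0.1 -0.6 -0.6] t 19.1167 q [-0.65 -0.06  1.84  0.    1.37  1.11]
[3.0, -0.2, 20.0, -0.001, 0.5]
[3.0, -0.2, 20.0, -0.001, 0.5]
[3.0, -0.2, 20.0, -0.001, 0.5]
[3.0, -0.1, 20.0, -0.001, 0.5]
```

Request:
move_arm --increments '[3,0,20,0,0.5,3,0,20,0,0.5,3,0,20,0,0.5,3,-1,20,0,0.5,0,0,0,0,0.5,0,0,0,0,0.5]'

```text
time: 19.62
tool_pos: [0.4941, -0.2701, 0.0852]
tool_rot: [-0.001, 0.996, -0.089, -0.002]
contact_force: [1.0, 0.5, -0.9]
gripper_width: 0.691
grasp_force: 65.2
```

```bash
python3 -c "
from h import *
plan([.494,-.2733,.05],-.18,4,.5)
f=grab('wrist');pickle.dump(f,open('w11.pkl','wb'))
m=mask(f,'yellow'); b=blobs(f,'yellow',(256,100),200,40)
for q in b: print(q[0],q[1],ray(f,q[0],.078))
for q in blobs(f,'red',(256,192),300,20): print('red',q[0],q[1],ray(f,q[0],.086))
b=max(blobs(f,'orange',(256,250),80,100),key=lambda x:x[1]); ys,xs=np.where(b[2]); print(xs.min(),xs.max(),ys.min(),ys.max())
w=cv2.inRange(cv2.cvtColor(f['image'],cv2.COLOR_BGR2HSV),(0,0,70),(179,95,255)); blu=mask(f,'blue')
for r in range(100,230,15):
  x=np.where(np.diff(np.r_[0,blu[r]>0,0].astype(int)))[0]; print(r,x)
"
```

```text
plan pos [ 0.4941 -0.2701  0.0852] yaw -0.179 d [ -0.1  -3.2 -35.2] F [ 1.   0.5 -0.9] t 19.6167 q [-0.63  0.05  1.87  0.    1.23  1.12]
[0.1, 0.8, 8.8, 0.0, 0.5]
[0.1, 0.8, 8.8, 0.0, 0.5]
[0.1, 0.8, 8.8, 0.0, 0.5]
[0.1, 0.8, 8.8, 0.0, 0.5]
[260.52126414  57.33671479] 2563 [[ 0.58881181 -0.29050046  0.078     ]]
[224.89330025  24.57940447] 806 [[ 0.60483667 -0.27710592  0.078     ]]
[301.38636364  25.284689  ] 836 [[ 0.59846217 -0.31072129  0.078     ]]
178 329 194 349
100 [100 250 272 421]
115 [ 88 240 279 433]
130 [ 82 196 326 440]
145 [ 75 173 348 446]
160 [ 69 159 362 452]
175 [ 67 148 373 454]
190 [ 65 140 381 456]
205 [ 64 136 385 457]
220 [ 65 132 389 455]
```

Request:
move_arm --increments '[0,2,4,0,0.5,0,2,10,0,0.5,0,0,10,0,0.5,0,0,7,0,0.5,0,0,3,0,0.5,0,0,0,0,0.5,0,0,0,0,0.5]'

```text
time: 20.25
tool_pos: [0.4946, -0.2763, 0.0531]
tool_rot: [-0.0, 0.996, -0.09, -0.0]
contact_force: [0.6, 0.7, 0.2]
gripper_width: 0.691
grasp_force: 65.2
```

```bash
python3 -c "
from h import *
plan([.494,-.2733,.0417],-.18,4,.5)
f=grab('wrist');pickle.dump(f,open('w12.pkl','wb')); print(f['cx'])
b=max(blobs(f,'orange',(256,250),80,100),key=lambda x:x[1]); ys,xs=np.where(b[2]); print(xs.min(),xs.max(),ys.min(),ys.max())
blu=mask(f,'blue')
for r in range(115,230,15):
  x=np.where(np.diff(np.r_[0,blu[r]>0,0].astype(int)))[0]; print(r,x)
for q in blobs(f,'yellow',(256,60),200,40): print(q[0],q[1])
"
```

```text
plan pos [ 0.4946 -0.2763  0.0531] yaw -0.18 d [ -0.6   3.  -11.4] F [0.6 0.7 0.2] t 20.25 q [-0.64  0.09  1.88  0.    1.16  1.11]
[-0.3, -0.7, 2.8, -0.0, 0.5]
[-0.3, -0.7, 2.8, -0.0, 0.5]
[-0.3, -0.7, 2.8, -0.0, 0.5]
[-0.3, -0.7, 2.8, -0.0, 0.5]
253.7626619408955
178 330 194 349
115 [ 41 233 259 452]
130 [ 32 201 296 462]
145 [ 26 164 329 468]
160 [ 20 142 352 474]
175 [ 14 126 367 480]
190 [ 13 113 381 482]
205 [ 11 106 389 484]
220 [ 10  98 397 485]
[199.58039553  14.67067928] 1163
[245.02010762  63.77485132] 3531
[294.78627281  15.2232841 ] 1151
```

Request:
move_arm --increments '[0,-3,0,0,0.5,0,0,3,0,0.5,0,0,2,0,0.5,0,0,0,0,0.5,0,0,0,0,0.5]'

```text
time: 20.72
tool_pos: [0.4952, -0.2733, 0.0482]
tool_rot: [-0.0, 0.996, -0.09, -0.0]
contact_force: [0.4, 0.1, -0.5]
gripper_width: 0.69
grasp_force: 65.2
```

```bash
python3 -c "
from h import *
plan([.494,-.2733,.0417],-.18,4,.5)
f=grab('wrist');pickle.dump(f,open('w12.pkl','wb')); print(f['cx'])
blu=mask(f,'blue')
for r in range(130,230,15):
  x=np.where(np.diff(np.r_[0,blu[r]>0,0].astype(int)))[0]; print(r,x,(x[0]+x[-1])/2,(x[1]+x[-2])/2)
"
```

```text
plan pos [ 0.4952 -0.2733  0.0482] yaw -0.18 d [-1.2 -0.  -6.5] F [ 0.4  0.1 -0.5] t 20.7167 q [-0.64  0.1   1.89 -0.    1.15  1.12]
[-0.3, 0.1, 1.6, -0.0, 0.5]
[-0.3, 0.1, 1.6, -0.0, 0.5]
[-0.3, 0.1, 1.6, -0.0, 0.5]
[-0.3, 0.1, 1.6, -0.0, 0.5]
253.7626619408955
130 [ 32 209 300 477] 254.5 254.5
145 [ 26 171 337 482] 254.0 254.0
160 [ 20 149 359 488] 254.0 254.0
175 [ 14 132 376 494] 254.0 254.0
190 [ 12 119 390 497] 254.5 254.5
205 [ 10 110 399 498] 254.0 254.5
220 [  8 102 407 500] 254.0 254.5
```

Laterally exact now (254 against a principal column of 253.8). Lowering gently.

Request:
move_arm --increments '[-1,0,2,0,0.5,0,0,2,0,0.5,0,0,1,0,0.5,0,0,0,0,0.5,0,0,0,0,0.5]'

```text
time: 21.18
tool_pos: [0.4942, -0.2732, 0.0433]
tool_rot: [-0.0, 0.996, -0.09, -0.0]
contact_force: [-0.2, -0.3, -0.1]
gripper_width: 0.693
grasp_force: 65.2
```

Request:
move_arm --increments '[0,0,1,0,0.5,0,0,1,0,0.5,0,0,0,0,0.5,0,0,0,0,0.5]'

```text
time: 21.52
tool_pos: [0.4945, -0.2734, 0.0418]
tool_rot: [0.0, 0.996, -0.09, 0.0]
contact_force: [-0.1, 0.2, 1.8]
gripper_width: 0.696
grasp_force: 65.2
```

Request:
move_arm --increments '[0,0,1,0,0.5,0,0,0,0,0.5,0,0,0,0,0.5]'

```text
time: 21.77
tool_pos: [0.4947, -0.2734, 0.0418]
tool_rot: [0.0, 0.996, -0.09, 0.0]
contact_force: [-2.8, 1.2, 7.7]
gripper_width: 0.695
grasp_force: 65.3
```

Contact came at 0.0418, and 0.0417 was predicted for fully seated. Releasing and rising.

Request:
move_arm --increments '[0,0,0,0,0.8,0,0,0,0,0.9,0,0,0,0,0.9,0,0,0,0,0.9]'

```text
time: 22.1
tool_pos: [0.4942, -0.2731, 0.0401]
tool_rot: [-0.0, 0.996, -0.09, -0.0]
contact_force: [-0.2, -0.3, 0.1]
gripper_width: 0.9
grasp_force: 0.0
```

Request:
move_arm --increments '[0,0,-5,0,0.9,0,0,-10,0,0.9,0,0,-20,0,0.9,0,0,-35,0,0.9,0,0,-40,0,0.9,0,0,-40,0,0.9,0,0,-40,0,0.9,0,0,-40,0,0.9]'

```text
time: 22.77
tool_pos: [0.4941, -0.273, 0.2737]
tool_rot: [0.0, 0.996, -0.09, 0.001]
contact_force: [1.2, -0.3, -0.3]
gripper_width: 0.896
grasp_force: 0.0
```

Request:
move_arm --increments '[-4,0,-40,0,1,-4,0,-20,0,1,0,0,0,0,1,0,0,0,0,1,0,0,0,0,1]'

```text
time: 23.18
tool_pos: [0.4861, -0.2715, 0.3298]
tool_rot: [-0.0, 0.996, -0.09, -0.0]
contact_force: [-0.1, 0.8, -1.0]
gripper_width: 1.001
grasp_force: 0.0
```

```bash
python3 -c "
from h import *
f,g=check(); print(g)
m=mask(f,'yellow'); m2=mask(f,'red')
for n,mm in (('Y',m),('R',m2)):
  rows=np.where(mm[:,150:350].any(1))[0]
  for r in range(rows.min(),min(rows.max()+1,rows.min()+110),5):
    x=np.where(np.diff(np.r_[0,mm[r]>0,0].astype(int)))[0]; print(n,r,x)
b=max(blobs(f,'orange',g,60,50),key=lambda x:x[1]); print('cup',rim(f,b[2],.031,.086),rim(f,b[2],.031,.086,fix=False)[0])
t=grab('top'); pickle.dump(t,open('t9.pkl','wb'))
"
```

```text
large (array([ 0.49168358, -0.27251464,  0.1123381 ]), np.float64(0.000822111920124384)) med (array([ 0.49521446, -0.27333983,  0.06953096]), np.float64(0.001754172336538361)) tcp [ 0.486135   -0.27151603  0.32977507]
yellow [253.7  71.2] 434 [[ 0.5931 -0.291   0.078 ]] [[ 0.5925 -0.2909  0.086 ]]
yellow [240.6  63.6] 89 [[ 0.6044 -0.2767  0.078 ]] [[ 0.6036 -0.2769  0.086 ]]
yellow [268.3  64.1] 86 [[ 0.5978 -0.31    0.078 ]] [[ 0.5971 -0.3095  0.086 ]]
red [254.3 196.9] 212 [[ 0.4319 -0.2624  0.078 ]] [[ 0.4346 -0.2629  0.086 ]]
red [245.  201.5] 6 [[ 0.4275 -0.2483  0.078 ]] [[ 0.4303 -0.249   0.086 ]]
red [240.5 205. ] 38 [[ 0.4235 -0.241   0.078 ]] [[ 0.4263 -0.2419  0.086 ]]
red [267. 205.] 35 [[ 0.4167 -0.278   0.078 ]] [[ 0.4197 -0.2781  0.086 ]]
[254.79363509 153.7096976 ]
Y 46 [251 258]
Y 51 [250 259]
Y 56 [250 259]
Y 61 [236 246 250 259 264 274]
Y 66 [237 246 250 258 264 273]
Y 71 [250 258]
Y 76 [250 258]
Y 81 [250 258]
Y 86 [250 258]
Y 91 [251 258]
Y 96 [250 258]
R 177 [252 253 257 258]
R 182 [252 256 257 258]
R 187 [252 255 256 258]
R 192 [252 258]
R 197 [252 258]
R 202 [239 243 245 246 252 258 265 270]
R 207 [238 244 251 258 265 270]
R 212 [251 258]
R 217 []
R 222 []
R 227 []
R 232 []
R 237 []
R 242 []
R 247 []
R 252 []
R 257 []
R 262 []
R 267 []
R 272 []
R 277 []
R 282 []
cup (array([ 0.49553706, -0.27406824,  0.031     ]), np.float64(0.001112338566947854)) [ 0.49268533 -0.27361     0.02873517]
```

Red strap is centred between the red ears (gaps 7 and 7 px), and yellow is centred too (4 and 5–6 px). All vessels are coaxial within about 2 mm and the arm is clear. Handing in.

```bash
python3 -c "
from plant import manip
print(manip.job_done())"
```

```text
the job is handed in; nothing more can be done
None
```

I nested the white bowl in the blue one and the small orange cup in the white one, each lowered to contact and its strap lying between the matching ears; I handed the job in at about 23 s with the arm clear and no result reported back.

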